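# Wide-open throttle reading on the flow bench

### The arm

A 6-joint arm with a two-finger parallel gripper is mounted at the origin on the work surface. World frame = base frame: x ahead of the robot, y to its left, z up, the work surface at z = 0. Lengths are in m, angles in degrees, forces in N, time in s.
With the tool pointing down it reaches from about 0.375 to 0.9 m from the base axis. Payload 3.1 kg.
Tool frame: the origin (TCP) lies at the very end of the fingers, on their centre line; the grasp point (between the pads) lies 19 mm behind it; z points along the fingers, y is the line along which they close (so a half turn about z gives the same grasp; the last joint's range is limited). The gripper opens to 87 mm and grips with 3 to 60 N. Pads are 19 mm wide; open, the fingers measure 117 mm over their backs; the gripper's body (75 mm by 190 mm) begins 51 mm behind the grasp point.
Start: joints at [-84.368, 30.224, 82.088, -0, 67.689, -10.227], TCP at [0.171, -0.601, 0.223] pointing down, gripper open.
Joint ranges: [-176.69, 176.69], [-43.24, 126.21], [12.49, 139.97], [-82, 262], [0, 151.66], [-163.58, 163.58]. Speed limits (degrees/s): [159.86, 159.86, 180, 180, 180, 180].

### API

Orientations are given as a 3x3 rotation matrix whose columns are the frame's x, y, z axes.
In Python, from rig import readout, cams, bot gives the robot as it stands.
- The arm moves only by the shell command python3 -m inch 'ROWS'. ROWS is JSON, a list of rows, each a list of 5 numbers: the shift along the world's x, y, z in cm, then the turn about the world's z in degrees, then the finger opening in cm, from 0 to 8.7. In form: [[dx, dy, dz, twist, fingers], ...]. A call has 1 to 10 rows; each row is the pose to reach, as a shift and turn from the pose commanded when the call began; what a row does not reach only later rows make up. A row lasts 1/12 s, in which the tool goes at most 41.7 mm and 7.16 degrees, less where a joint would pass 70% of its speed; a pose out of reach is approached as far as the arm can. A call with a gripper value outside its range is refused whole. The fingers move at their own pace and stop on an object; the grip force is fixed at half the most. Time passes only in rows, so rows that repeat a pose let the fingers close. It gives the time, the measured TCP pose, the force, the opening and the grip force at its end, in the units of the state.
- readout.read_state(): the state, without advancing time (a new reading comes with each control period).
- cams.capture(name): name is "scene" or "top" or "wrist"; returns a dict with "image" (480x640x3 uint8, blue, green, red), "intrinsics" (3x3 intrinsics, pixels), "xyz" and "rotation" of the camera in the world; the wrist camera has in their place "tool_from_camera" (4x4, takes a point from camera to tool coordinates, whose origin is the TCP and whose axes are the flange's). Camera axes: x right, y down, z forward; pixel columns grow to the right and rows downward; lengths in m; the calibration is good to about 2 mm. The wrist camera is an equidistant fisheye: a pixel r from the principal point sees the ray r / f radians off the axis. A picture is of the moment at which its call begins: read the wrist's pose just before it. There is no depth.
- bot.hand_in(): hands the job in; it is judged then, once.
The state is a dict: "time_s": time; "joint_positions": joint angles; "qvel": joint speeds; "tau": joint torques, N m; "position": TCP position; "tcp_rot": TCP orientation; "force": force on the tool from outside, world axes, zero at the start; "moment": the same for the moment, N m; "opening": opening from 0.0 (shut) to 1.0 (fully open); "grasp_force": force on a finger pad.
Only numpy, scipy, OpenCV 4.12 (cv2) and the standard library are available. Lean on these libraries where they do the work, as an engineer would, in place of code of your own. Each camera call takes 0.05 s, during which the arm holds its last target. There are 200 camera calls.

### The job

Take a wide-open reading of the throttle body on this flow bench: while the air is still, press the manometer's long zero key fully down and let it come up again; then switch the blower on by pushing the raised half of the big rocker on the switch box right over; then push the throttle lever down by its stud to its stop and finish while holding it there, wide open. It is all fingertip work: pick nothing up, keep off the two short keys and the small rocker, and leave the manometer and the loose things about the bench where they are.

Things in the scene. Friction and masses are not known exactly. Their poses are not given: they have to be found in the camera images.
- manometer: bench manometer, a loose grey plastic instrument of about 1.4 kg on rubber feet, 150 mm deep (x) by 210 mm wide (y). Origin: centre of the underside, on the bench. Its front half (x below 25 mm) is a flat key deck, 45 mm above the bench; its back 50 mm is the display housing, 75 mm high. The three keys stand in one row across the deck at x = -35 mm: the long zero key at y = +55 mm, the two short keys (18 mm square, leave alone) at y = -15 and -70 mm
- zero_key (a joint): travel of the manometer's long key, 18 mm (x) by 48 mm (y): 0 up, 0.004 m fully down. It moves straight down; a spring (2 N at first, 4.4 N fully down) brings it up again
- zero_key_top (a point): centre of the long key's top face, 55 mm above the bench when up; moves with the key; axes as the manometer's
- units_key (a joint): travel of the middle short key, 0 up, 0.004 m down: leave alone
- backlight_key (a joint): travel of the end short key, 0 up, 0.004 m down: leave alone
- switch_box: grey steel switch box screwed to the bench, 130 mm (x) by 170 mm (y) by 50 mm high. Origin: centre of the underside. On its top are two black rockers, both at x = 0: the big one (blower) at y = +32 mm and the small one (lamp, leave alone) at y = -42 mm; each hinges in its middle, 60 mm above the bench, about the box's y axis, so its halves lie towards -x and +x
- blower_rocker (a joint): angle of the big rocker, 60 mm long (x) by 34 mm wide (y), bent in a shallow V: at 0 (off) the -x half lies level and the +x half, marked with a bar, rises at 0.34 rad to 10 mm above the hinge; at 0.34 rad (on, its stop) the +x half lies level, 60 mm above the bench. It stays where it is left; it takes about 5 N at 20 mm from the hinge
- blower_rocker_press (a point): point on the top face of the big rocker's +x half, 21.6 mm from the hinge, where to press it: 67 mm above the bench when off, 60 mm when on; moves and turns with the rocker
- lamp_rocker (a joint): angle of the small rocker, 28 mm by 15 mm, same shape, 0 off, 0.34 rad on: leave alone
- throttle_rig: throttle body with bell mouth on an aluminium adapter plate fixed to the bench; plate 240 mm (x) by 200 mm (y) by 16 mm. Origin: centre of the plate's underside, on the bore's axis. The throttle body is 68 mm in diameter, the bell mouth above it 112 mm in diameter with its lip 110 mm above the bench. The throttle shaft lies along y, 60 mm above the bench; the lever sits on its +y end
- throttle (a joint): angle of the throttle lever: 0 shut, 1.31 rad wide open at its stop. The flat arm, 65 mm long from shaft to stud, points to the rig's -x side; at 0 it rises 0.96 rad (55 degrees) above level, and it is pushed down, about the shaft, to 0.35 rad (20 degrees) below level when wide open. A spring shuts it: pushed straight down on the stud it takes 5 to 7 N all the way. It springs shut when let go
- throttle_stud (a point): middle of the free length of the lever's stud, on its axis: a round steel pin 12 mm in diameter that sticks out of the end of the arm along the rig's +y, 40 mm free length (20 mm either side of this point, the arm being on the -y side). Shut, it lies at x = -37, y = +82 mm of the rig and 113 mm above the bench; wide open, at x = -61, y = +82 mm, 38 mm above the bench; in between it runs on an arc of 65 mm radius about the shaft, through x = -65 mm
- throttle_shaft (a point): point on the shaft's axis in line with the stud's middle, at x = 0, y = +82 mm of the rig, 60 mm above the bench; axes as the rig's
- spare_trumpet: loose aluminium intake trumpet standing mouth up, 96 mm in diameter, 71 mm high. Origin: centre of the underside. Leave alone
- spanner: loose steel spanner, 160 mm long, lying flat. Leave alone
- screwdriver: loose screwdriver, 200 mm long, lying. Leave alone
- gear: loose yellow plastic gear, 46 mm in diameter, 17 mm high. Leave alone
- hose_clamp: loose steel hose clamp ring, 52 mm in diameter, 12 mm high, lying on the adapter plate behind the throttle body. Leave alone
- bolt_jar: loose clear jar, 64 mm in diameter, 75 mm high. Leave alone
- spray_can: loose spray can, 60 mm in diameter, 160 mm high. Leave alone

How it is judged:
By the outcome, as a careful person would: the job done as asked, in the order asked, and still so for the second after the job is handed in, while the arm keeps its last pose, push and grip.
It also fails if it takes over 58 s, if anything falls off the work surface, if the arm or the gripper's body presses on something with over 40 N, if the wrist force passes 120 N, or if a joint passes its speed limit or range.

## Working session

There is one attempt and no reset: what is moved stays moved. The work goes in short steps, Python scripts to look and compute and a shell command to move; the robot and the scene stay as the last step left them, time stands still between calls to the robot, and variables do not carry over. Pictures are saved under pics/ and viewed, at most 10 in all, crops included, and the job is handed in when it is done.

```bash
mkdir -p pics; python3 - <<'E'
from rig import readout,cams,bot
import cv2
for n in("top","scene"):
    c=cams.capture(n); cv2.imwrite(f"pics/{n}0.png",c["image"]); print(n,c["intrinsics"],c["xyz"],c["rotation"])
s=readout.read_state(); print(s["time_s"],s["position"],s["tcp_rot"],s["force"])
E
```

```text
top [[515.36688638   0.         314.29283021]
 [  0.         515.36688638 237.24432797]
 [  0.           0.           1.        ]] [0.28832136 0.00440741 1.47866957] [[ 0.00216421 -0.98178224  0.18999725]
 [-0.9999955  -0.00251942 -0.00162803]
 [ 0.00207705 -0.18999288 -0.98178327]]
scene [[454.62667966   0.         319.25349294]
 [  0.         454.62667966 236.4657402 ]
 [  0.           0.           1.        ]] [ 1.09357869 -0.34865632  1.18667148] [[ 0.58438269  0.70121531 -0.40840416]
 [ 0.81144622 -0.50942561  0.28642728]
 [-0.00720434 -0.49878115 -0.86669802]]
0.1 [ 0.17075819 -0.60052663  0.2216767 ] [[ 9.61940327e-01  2.73259533e-01 -1.87519619e-04]
 [ 2.73259360e-01 -9.61938359e-01  1.97886575e-03]
 [ 3.60361616e-04 -1.95479226e-03 -9.99998024e-01]] [ 0.32903232 -0.45365451  0.12274873]
```

View pics/top0.png

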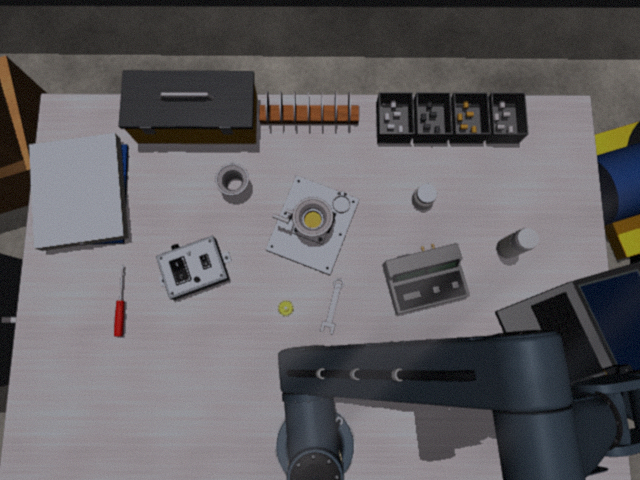

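View pics/scene0.png

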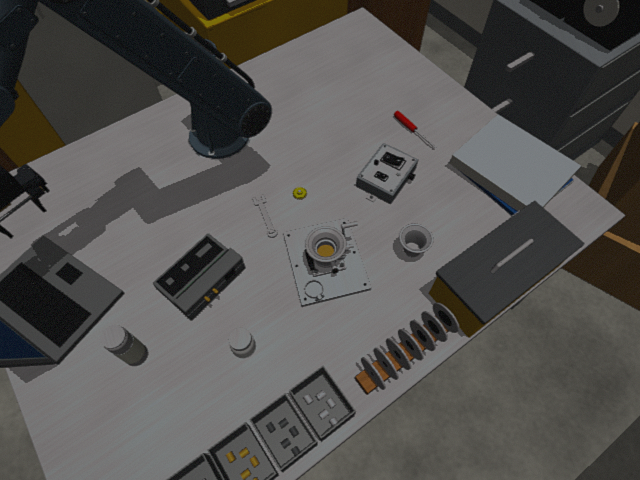

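```bash
python3 - <<'E'
import cv2,numpy as np
t=cv2.imread("pics/top0.png");s=cv2.imread("pics/scene0.png")
def c(i,u,v):return cv2.convertScaleAbs(cv2.resize(i[v:v+75,u:u+100],(400,300),interpolation=cv2.INTER_CUBIC),alpha=1.4)
m=np.vstack([np.hstack([c(t,376,240),c(t,145,230)]),np.hstack([c(t,262,176),c(s,285,210)])])
cv2.imwrite("pics/mos.png",m)
E
```

```text
(no output)
```

View pics/mos.png

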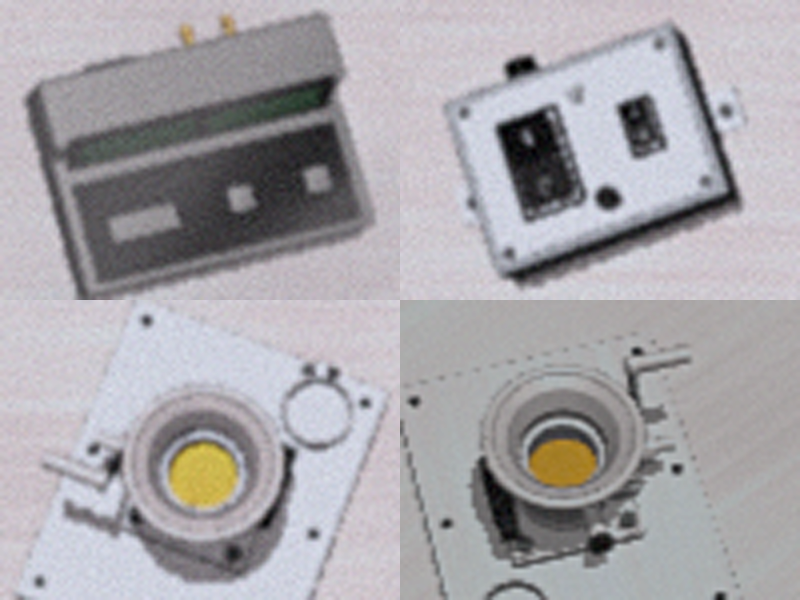

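```bash
cat > h.py <<'E'
import numpy as np
from rig import cams
def ray(c,u,v,z):
    d=np.array(c["rotation"])@np.linalg.solve(np.array(c["intrinsics"]),[u,v,1]); o=np.array(c["xyz"]); return o+d*(z-o[2])/d[2]
E
python3 - <<'E'
from h import *
c=cams.capture("top")
P=lambda n,q,z,b:(lambda p:(print(n,p.round(4)),p)[1])(ray(c,b[0]+q[0]/4,b[1]+q[1]/4,z))
yaw=lambda a,b:np.degrees(np.arctan2(*(b-a)[[1,0]]))-90   # a->b along +y
M=(376,240);B=(145-100,230);R=(262,176-75)
k=P("zero",(144,223),.055,M);u=P("units",(242,198),.055,M);b=P("back",(319,180),.055,M)
print(yaw(b,k),np.linalg.norm(k-b),"exp .125")
r=P("rock",(542,163),.062,B);l=P("lamp",(641,126),.062,B);cs=[P("c",q,.05,B) for q in((450,103),(672,28),(732,192),(510,275))]
print(yaw(l,r),np.linalg.norm(r-l),"exp .074",yaw(cs[1],cs[0]),yaw(cs[2],cs[3]),np.mean(cs,0))
t=P("tip",(43,460),.113,R);a=P("arm",(106,477),.113,R);m=P("mouth",(205,463),.11,R);e1=P("pl",(138,303),.016,R);e2=P("pr",(388,400),.016,R)
y=yaw(e2,e1);print(y,np.linalg.norm(e1-e2),yaw(a,t),np.linalg.norm(a-t))
def rot(y):y=np.radians(y);return np.array([[np.cos(y),-np.sin(y)],[np.sin(y),np.cos(y)]])
print("stud pred",m[:2]+rot(y)@[-.037,.082],"meas",(t+a)[:2]/2, "open",m[:2]+rot(y)@[-.061,.082])
yb=yaw(cs[1],cs[0]);print("press",r[:2]+rot(yb)@[.0204,0],np.mean(cs,0)[:2]+rot(yb)@[.0204,.032])
E
```

```text
zero [ 0.4004 -0.2674  0.055 ]
units [ 0.4178 -0.3357  0.055 ]
back [ 0.4303 -0.3895  0.055 ]
13.7723228370362 0.1256636499225318 exp .125
rock [0.4672 0.3716 0.062 ]
lamp [0.4932 0.3043 0.062 ]
c [0.5109 0.4413 0.05  ]
c [0.5648 0.288  0.05  ]
c [0.4488 0.2417 0.05  ]
c [0.391  0.3928 0.05  ]
21.106547134843268 0.07211336133544999 exp .074 19.37138289726201 20.92905583400973 [0.47885142 0.34092813 0.05      ]
tip [0.6112 0.1153 0.113 ]
arm [0.5994 0.0723 0.113 ]
mouth [0.6101 0.0051 0.11  ]
pl [0.7535 0.055  0.016 ]
pr [ 0.6799 -0.1288  0.016 ]
-21.809798776683593 0.1980052710529208 -15.275811302200779 0.04455257155611187
stud pred [0.6061992  0.09498081] meas [0.60531328 0.0937899 ] open [0.58391706 0.10389745]
press [0.48646218 0.37836656] [0.48748246 0.37788303]
```

Everything agrees with the given sizes: key row 125.7 mm against 125, rocker spacing 72 against 74, and stud predicted and measured within 2 mm. I'll move above the zero key with the fingers closed.

```bash
python3 -m inch '[[2,3,0,0,0],[5,7,0,0,0],[8,11.5,0,-1,0],[10.5,15,0,-1,0],[13,19,0,-2,0],[15.5,22.5,-1,-2,0],[18,26,-3,-2,0],[20.5,29.5,-6,-2,0],[22,32.4,-9,-2,0],[22.9,33.4,-11,-2,0]]' && python3 -m inch '[[0,0,0,0,0],[0,0,0,0,0],[0,0,0,0,0],[0,0,0,0,0],[0,0,0,0,0]]'; python3 - <<'E'
from rig import cams,readout
import cv2
s=readout.read_state();print(s["position"],s["force"],s["opening"])
c=cams.capture("wrist");cv2.imwrite("pics/w1.png",c["image"]);print(c["intrinsics"],c["tool_from_camera"])
E
```

```text
time_s: 0.98
position: [0.3896, -0.2825, 0.1314]
tcp_rot: [[0.971, 0.24, 0.002], [0.24, -0.971, -0.002], [0.001, 0.002, -1.0]]
force: [0.4, -0.5, -0.3]
opening: 0.323
grasp_force: 0.0
time_s: 1.4
position: [0.3885, -0.2859, 0.1323]
tcp_rot: [[0.971, 0.238, 0.002], [0.238, -0.971, -0.002], [0.001, 0.003, -1.0]]
force: [0.5, -0.3, -0.7]
opening: 0.021
grasp_force: 0.0
[ 0.38853332 -0.28589973  0.1322652 ] [ 0.4595423  -0.31165138 -0.6900468 ] 0.021491218387053354
[[371.64829954   0.         321.48459684]
 [  0.         371.64829954 239.34545351]
 [  0.           0.           1.        ]] [[ 1.89299653e-04 -9.51717493e-01 -3.06975207e-01  8.43550113e-02]
 [ 9.99999049e-01  5.99531589e-04 -1.24207173e-03 -2.64483004e-05]
 [ 1.36614273e-03 -3.06974680e-01  9.51716701e-01 -1.61862731e-01]
 [ 0.00000000e+00  0.00000000e+00  0.00000000e+00  1.00000000e+00]]
```

View pics/w1.png

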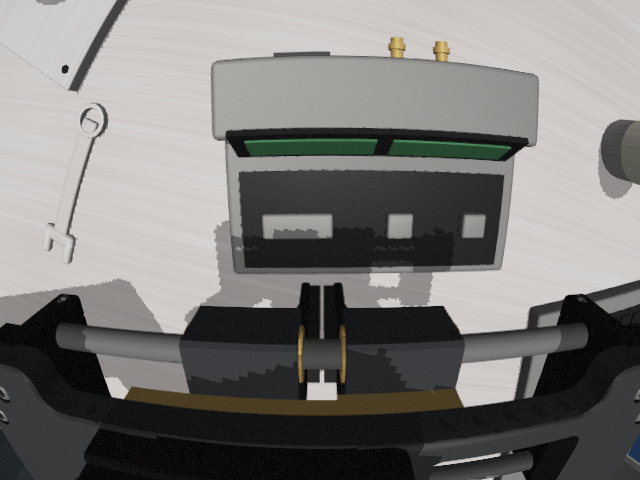

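The wrist view shows the closed fingertips short of the manometer, and the long key's top at (298,226). The last rows were rate-limited, so I'll work out the remaining offset from this view.

```bash
cat >> h.py <<'E'
from rig import readout
def wray(c,s,u,v,z):
    K=np.array(c["intrinsics"]);a,b=(u-K[0,2])/K[0,0],(v-K[1,2])/K[1,1];r=np.hypot(a,b)
    d=np.array([a/r*np.sin(r),b/r*np.sin(r),np.cos(r)]);T=np.array(c["tool_from_camera"]);R=np.array(s["tcp_rot"])
    d=R@T[:3,:3]@d;o=np.array(s["position"])+R@T[:3,3];return o+d*(z-o[2])/d[2]
E
python3 - <<'E'
from h import *
s=readout.read_state();c=cams.capture("wrist")
for n,u,v in(("zero",298,226),("units",400,225),("back",474,225)):
    p=wray(c,s,u,v,.055);print(n,p,(p-s["position"])*100)
E
```

```text
zero [ 0.40085198 -0.26632594  0.055     ] [ 1.2463399   1.93911105 -7.7187648 ]
units [ 0.41804107 -0.33311075  0.055     ] [ 2.96524883 -4.73936978 -7.7187648 ]
back [ 0.43147837 -0.38617247  0.055     ] [  4.30897905 -10.04554134  -7.7187648 ]
```

```bash
python3 -m inch '[[0.6,1,0,0,0],[1.2,1.9,0,0,0],[1.2,1.9,-1.5,0,0],[1.2,1.9,-3.5,0,0],[1.2,1.9,-5.5,0,0],[1.2,1.9,-6.5,0,0],[1.2,1.9,-7,0,0],[1.2,1.9,-7,0,0],[1.2,1.9,-7,0,0],[1.2,1.9,-7,0,0]]'
```

```text
time_s: 2.33
position: [0.4009, -0.2651, 0.0619]
tcp_rot: [[0.971, 0.24, 0.001], [0.24, -0.971, -0.001], [0.001, 0.001, -1.0]]
force: [-0.0, 0.3, -0.1]
opening: -0.001
grasp_force: 0.0
```

```bash
python3 -m inch '[[0,-0.1,-0.3,0,0],[0,-0.1,-0.6,0,0],[0,-0.1,-0.8,0,0],[0,-0.1,-1.0,0,0],[0,-0.1,-1.1,0,0],[0,-0.1,-1.15,0,0],[0,-0.1,-1.15,0,0],[0,-0.1,-1.15,0,0]]'
```

```text
time_s: 3.0
position: [0.4009, -0.2666, 0.0512]
tcp_rot: [[0.971, 0.239, 0.002], [0.239, -0.971, -0.002], [0.001, 0.002, -1.0]]
force: [-0.9, 0.0, 14.6]
opening: 0.009
grasp_force: 7.2
```

```bash
python3 -m inch '[[0,0,0.5,0,0],[0,0,1,0,0],[0,0,3,0,0],[0,0,6,0,0],[0,0,9,0,0],[0,0,12,0,0],[0,0,14,0,0],[0,0,15,0,0],[0,0,15,0,0],[0,0,15,0,0]]' ; python3 - <<'E'
from rig import cams
import cv2
c=cams.capture("wrist");cv2.imwrite("pics/w2.png",c["image"][:330])
E
python3 -m inch '[[0,2,0,0,0],[1,5,0,0,0],[1,8,0,1,0],[2,11,0,2,0],[2,14,0,3,0],[3,17,0,4,0],[3,20,0,5,0],[4,23,0,6,0],[4,26,0,6.5,0],[5,29,0,6.5,0]]'
```

```text
time_s: 3.83
position: [0.4001, -0.2657, 0.1999]
tcp_rot: [[0.971, 0.24, 0.0], [0.24, -0.971, -0.0], [0.0, 0.0, -1.0]]
force: [-0.5, 0.1, -0.8]
opening: 0.003
grasp_force: 0.0
time_s: 4.72
position: [0.4474, 0.026, 0.1979]
tcp_rot: [[0.937, 0.348, -0.007], [0.348, -0.937, 0.001], [-0.006, -0.003, -1.0]]
force: [0.5, -0.2, 0.1]
opening: 0.004
grasp_force: 0.0
```

View pics/w2.png

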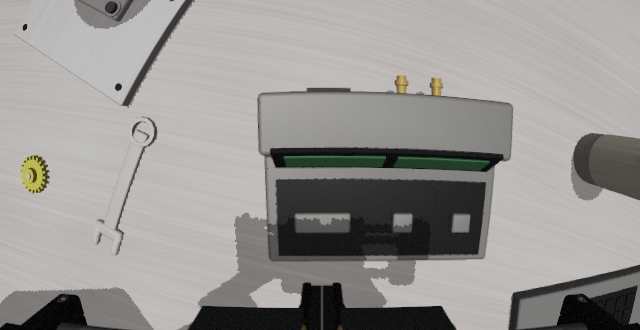

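The manometer sits where it was and the key is up again. On to the switch box.

```bash
python3 -m inch '[[0,3,0,0,0],[0,6.5,0,0,0],[0,10,0,0,0],[0,13.5,0,0,0],[0,17,0,0,0],[0,20.5,0,0,0],[0,24,0,0,0],[0,27,-1,0,0],[0,30,-2,0,0],[0,32,-3,0,0]]' && python3 -m inch '[[0,1,-1,0,0],[0,2,-2,0,0],[0,2,-3,0,0],[0,2,-3,0,0],[0,2,-3,0,0]]'; python3 - <<'E'
from h import *
import cv2
s=readout.read_state();print(s["position"])
c=cams.capture("wrist");cv2.imwrite("pics/w3.png",c["image"][:400])
E
```

```text
time_s: 5.55
position: [0.4491, 0.3463, 0.1675]
tcp_rot: [[0.937, 0.349, -0.003], [0.349, -0.937, -0.001], [-0.003, -0.0, -1.0]]
force: [0.3, -0.2, 0.3]
opening: 0.005
grasp_force: 0.0
time_s: 5.97
position: [0.4497, 0.3625, 0.1386]
tcp_rot: [[0.938, 0.347, -0.003], [0.347, -0.938, -0.002], [-0.003, 0.001, -1.0]]
force: [-0.5, -0.3, -0.6]
opening: 0.007
grasp_force: 0.0
[0.44967165 0.36249743 0.13860565]
```

View pics/w3.png

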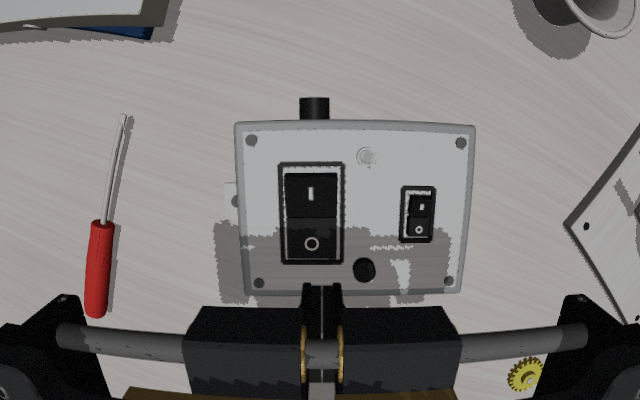

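The big rocker's hinge line is at (311,218) and its raised half, with the bar, is at (310,194), towards +x.

```bash
python3 - <<'E'
from h import *
s=readout.read_state();c=cams.capture("wrist")
h=wray(c,s,311,218,.06);b=wray(c,s,311,192,.067);t=wray(c,s,311,174,.07)
print(h,b,t,np.linalg.norm((t-h)[:2]));y=np.radians(20.3)
p=h+[.0204*np.cos(y),.0204*np.sin(y),.007];print(p,(p-s["position"])*100)
E
```

```text
[0.46794411 0.37713832 0.06      ] [0.48592904 0.38343507 0.067     ] [0.4972991  0.38747198 0.07      ] 0.031120731214924608
[0.48707704 0.3842158  0.067     ] [ 3.67447349  2.14781418 -7.24488621]
```

```bash
python3 -m inch '[[2,1,0,0,0],[3.7,1.9,0,0,0],[3.7,1.9,-2,0,0],[3.7,1.9,-4,0,0],[3.7,1.9,-5.5,0,0],[3.7,1.9,-6,0,0],[3.7,1.9,-6,0,0],[3.7,1.9,-6,0,0]]' && python3 -m inch '[[0,0,-0.3,0,0],[0,0,-0.6,0,0],[0,0,-0.9,0,0],[0,0,-1.2,0,0],[0,0,-1.5,0,0],[0,0,-1.8,0,0],[0,0,-1.9,0,0],[0,0,-1.9,0,0],[0,0,-1.9,0,0]]'
```

```text
time_s: 6.73
position: [0.488, 0.3829, 0.0806]
tcp_rot: [[0.938, 0.347, 0.001], [0.347, -0.938, 0.001], [0.001, -0.0, -1.0]]
force: [0.4, -0.4, 0.8]
opening: 0.008
grasp_force: 0.0
time_s: 7.48
position: [0.488, 0.3834, 0.061]
tcp_rot: [[0.938, 0.348, 0.001], [0.348, -0.938, 0.001], [0.002, -0.0, -1.0]]
force: [1.9, 0.4, 3.0]
opening: 0.008
grasp_force: 1.7
```

```bash
python3 -m inch '[[0,0,-0.1,0,0],[0,0,-0.15,0,0],[0,0,-0.2,0,0],[0,0,-0.2,0,0]]'
```

```text
time_s: 7.82
position: [0.488, 0.3834, 0.0603]
tcp_rot: [[0.937, 0.348, 0.002], [0.348, -0.937, 0.001], [0.002, -0.0, -1.0]]
force: [0.4, 1.0, 10.1]
opening: 0.006
grasp_force: 5.2
```

```bash
python3 -m inch '[[0,0,-0.1,0,0],[0,0,-0.15,0,0],[0,0,-0.15,0,0]]'; python3 -m inch '[[0,0,1,0,0],[0,0,4,0,0],[0,0,7,0,0],[-2,-1,9,0,0],[-3.7,-1.9,9,0,0],[-3.7,-1.9,9,0,0],[-3.7,-1.9,9,0,0]]'; python3 - <<'E'
from h import *
import cv2
c=cams.capture("wrist");cv2.imwrite("pics/w4.png",cv2.resize(c["image"][130:280,220:480],None,fx=3,fy=3))
E
```

```text
time_s: 8.07
position: [0.4881, 0.3834, 0.0602]
tcp_rot: [[0.937, 0.348, 0.002], [0.348, -0.937, 0.001], [0.002, -0.0, -1.0]]
force: [-0.9, -0.6, 17.9]
opening: 0.004
grasp_force: 8.9
time_s: 8.65
position: [0.4482, 0.3632, 0.1466]
tcp_rot: [[0.937, 0.348, -0.004], [0.348, -0.937, -0.002], [-0.004, 0.0, -1.0]]
force: [0.4, -0.5, 0.1]
opening: -0.001
grasp_force: 0.0
```

View pics/w4.png

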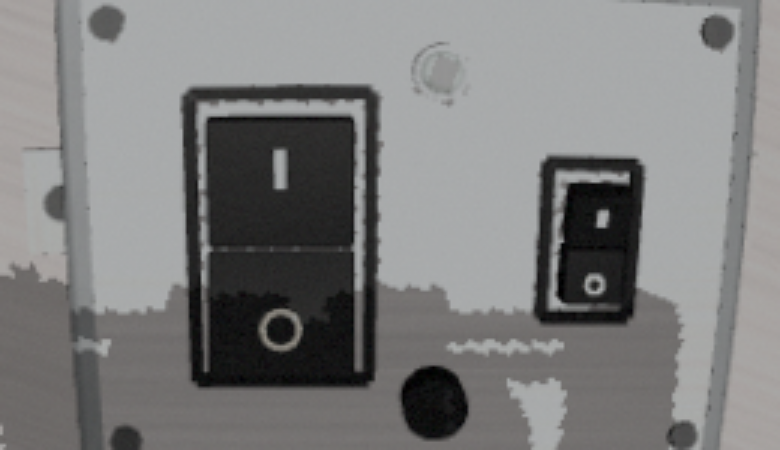

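The blower rocker is over: the bar half lies level and the O half is raised. The lamp rocker is untouched. Next I'll travel high towards the throttle, turning on the way.

```bash
python3 -m inch '[[0,0,2,5,0],[1,-2,5,12,0],[3,-5,7,19,0],[5,-8,7,26,0],[7,-11,7,33,0],[8,-14,7,40,0],[9,-17,7,47,0],[11,-20,7,54,0],[12,-23,7,61,0],[13,-26,7,68,0]]' && python3 -m inch '[[1,-3,0,7,0],[2,-5,0,14,0],[2.5,-7,0,14.5,0],[2.5,-7,0,14.5,0],[2.5,-7,0,14.5,0]]'; python3 - <<'E'
from h import *
import cv2
s=readout.read_state();print(s["position"])
c=cams.capture("wrist");cv2.imwrite("pics/w5.png",c["image"][:400])
E
```

```text
time_s: 9.53
position: [0.5818, 0.1023, 0.2159]
tcp_rot: [[0.023, 1.0, -0.001], [1.0, -0.023, 0.0], [0.0, -0.001, -1.0]]
force: [0.1, 0.7, -0.4]
opening: 0.004
grasp_force: 0.0
time_s: 9.95
position: [0.6059, 0.0329, 0.2158]
tcp_rot: [[-0.22, 0.976, -0.002], [0.976, 0.22, 0.001], [0.001, -0.002, -1.0]]
force: [-0.6, -0.1, -0.2]
opening: 0.003
grasp_force: 0.0
[0.60588337 0.03286146 0.21582444]
```

View pics/w5.png

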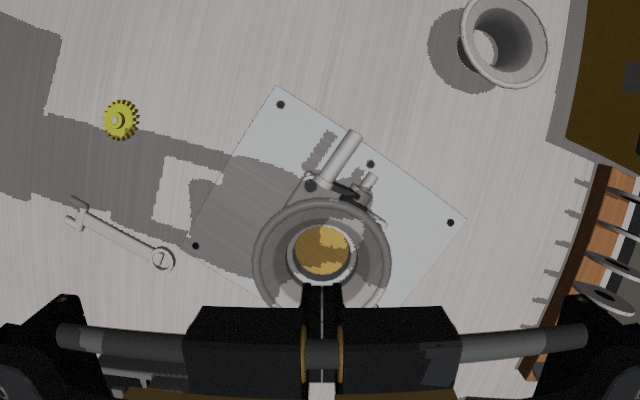

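The lever is shut, with the stud running from its tip at (355,137) to the arm at about (325,178). The plate's +y edge runs from (278,86) to (466,220).

```bash
python3 - <<'E'
from h import *
s=readout.read_state();c=cams.capture("wrist")
t=wray(c,s,355,137,.113);a=wray(c,s,325,178,.113);q=wray(c,s,278,86,.016);r=wray(c,s,466,220,.016)
print(t,a,(t+a)/2,np.linalg.norm(t-a));d=r-q;print("yaw",np.degrees(np.arctan2(d[1],d[0])),np.linalg.norm(d))
y=np.arctan2(d[1],d[0]);R=np.array([[np.cos(y),-np.sin(y)],[np.sin(y),np.cos(y)]])
print("from corner",q[:2]+R@[.12-.037,-.018], r[:2]+R@[-.12-.037,-.018],s["position"])
E
```

```text
[0.61080734 0.11308836 0.113     ] [0.59675704 0.07945829 0.113     ] [0.60378219 0.09627332 0.113     ] 0.03644712143395172
yaw -21.423768164452163 0.2352672517952454
from corner [0.60726456 0.09739073] [0.60285882 0.09911943] [0.60534206 0.03393201 0.21597959]
```

```bash
python3 -m inch '[[0,2,0,0,0],[0.1,5,0,0,0],[0.1,6.5,0,0,0],[0.1,6.5,0,0,0],[0.1,6.5,-3,0,0],[0.1,6.5,-6,0,0],[0.1,6.5,-8,0,0],[0.1,6.5,-8.5,0,0],[0.1,6.5,-8.5,0,0],[0.1,6.5,-8.5,0,0]]'
```

```text
time_s: 10.88
position: [0.6069, 0.0989, 0.1329]
tcp_rot: [[-0.223, 0.975, 0.001], [0.975, 0.223, -0.0], [-0.0, 0.001, -1.0]]
force: [0.7, -0.5, 0.5]
opening: 0.003
grasp_force: 0.0
```

```bash
python3 -m inch '[[0,0,-0.7,0,0],[0,0,-1.35,0,0],[-0.4,0.15,-1.7,0,0],[-0.8,0.3,-2.05,0,0],[-1.15,0.45,-2.5,0,0],[-1.5,0.6,-2.95,0,0],[-1.75,0.7,-3.4,0,0],[-2.0,0.8,-3.9,0,0],[-2.2,0.85,-4.4,0,0],[-2.35,0.95,-5,0,0]]'
```

```text
time_s: 11.72
position: [0.5808, 0.1094, 0.0832]
tcp_rot: [[-0.222, 0.975, -0.003], [0.975, 0.222, 0.001], [0.002, -0.003, -1.0]]
force: [-4.7, 1.1, 6.9]
opening: 0.006
grasp_force: 3.2
```

```bash
python3 -m inch '[[-0.1,0,-0.5,0,0],[-0.2,0.05,-1.1,0,0],[-0.2,0.05,-1.6,0,0],[-0.2,0.05,-2.2,0,0],[-0.1,0.05,-2.8,0,0],[0,0,-3.35,0,0],[0.1,0,-3.7,0,0],[0.15,-0.05,-3.9,0,0],[0.15,-0.05,-4,0,0],[0.15,-0.05,-4,0,0]]'
```

```text
time_s: 12.55
position: [0.5825, 0.1086, 0.0436]
tcp_rot: [[-0.222, 0.975, -0.004], [0.975, 0.222, 0.001], [0.001, -0.003, -1.0]]
force: [-5.3, 0.8, 11.3]
opening: 0.006
grasp_force: 5.8
```

```bash
python3 -m inch '[[0,0,-0.1,0,0],[0,0,-0.15,0,0],[0,0,-0.15,0,0],[0,0,-0.15,0,0],[0,0,-0.15,0,0]]'; python3 - <<'E'
from h import *
import cv2
c=cams.capture("wrist")["image"][60:300,180:500];d=cams.capture("top")["image"][170:290,230:390]
cv2.imwrite("pics/w6.png",np.hstack([cv2.resize(c,(400,300)),cv2.resize(d,(400,300))]))
E
```

```text
time_s: 12.97
position: [0.5826, 0.1086, 0.0433]
tcp_rot: [[-0.223, 0.975, -0.003], [0.975, 0.223, 0.001], [0.001, -0.003, -1.0]]
force: [-7.2, 1.9, 18.5]
opening: 0.005
grasp_force: 9.2
```

View pics/w6.png

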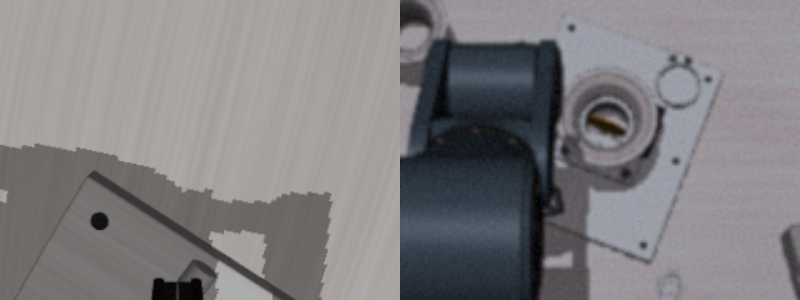

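The right view shows the throttle plate edge-on in the bore. The last push raised the force from 11 to 18.5 N for only 0.3 mm of travel, so the lever is at its stop.

```bash
python3 -c "from rig import bot;print(bot.hand_in())"
```

```text
the job is handed in; nothing more can be done
None
```

Job handed in at about 13 s: the zero key was pressed and came back up, the blower rocker is on, and the throttle is held against its stop, wide open, at about 18 N; no verdict came back.

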